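# Clamp plate onto the dowel pins of a sample cell

## Robot

A 7-joint arm with a two-finger parallel gripper is mounted at the origin on a cart in front of the work surface, level with it; the furniture and walls round the work are solid. World frame = base frame: x ahead of the robot, y to its left, z up, the work surface at z = 0. Lengths are in m, angles in rad, forces in N, time in s.
With the tool pointing down it reaches from about 0.4 to 0.9 m from the base axis. Payload 5.6 kg.
Tool frame: the origin (TCP) lies midway between the tips of the shut fingers; the grasp point (between the pads) lies 19 mm behind it; z points along the fingers, y is the line along which they close (so a half turn about z gives the same grasp; the last joint's range is limited). The gripper opens to 92 mm and grips with 3 to 60 N. Pads are 20 mm wide; open, the fingers measure 128 mm over their backs; the gripper's body (75 mm by 189 mm) begins 69 mm behind the grasp point.
Start: joints at [-1.205, 0.468, -0.012, 1.603, 0.006, 1.071, -0.056], TCP at [0.258, 0.596, 0.215] pointing down, gripper open.
Joint ranges: [-2.53, 2.53], [-0.31, 2.02], [-1.57, 1.55], [0.28, 2.44], [-1.29, 4.43], [0.15, 1.84], [-2.92, 2.92]. Speed limits (rad/s): [2.57, 2.57, 3.14, 3.14, 3.14, 3.14, 3.14].

## Interface

Orientations are given as a 3x3 rotation matrix whose columns are the frame's x, y, z axes.
In Python, from station import env, effector, solver, viewer, workorder, search_frame, tip_of gives the robot as it stands. Calls block until the motion is done:
- env.reach(position, orientation): joint-space move of the TCP to a pose.
- env.movel(position, frame=None, rate=0.15): straight line of the TCP; frame=None keeps the orientation; rate is the mean speed in m/s.
- env.goto_joints(angles): joint-space move.
- effector.release() and effector.grasp(squeeze=None): open the fingers fully, or close them until they stop; squeeze is the grip in N (None keeps the last).
- env.pause(seconds).
- solver.inverse_kinematics(position, orientation): joint angles nearest the present ones, or None.
- env.sense(): the state.
- viewer.read_camera(name): name is "scene" or "side" or "wrist"; returns (picture, depth): 384x512x3 uint8, red, green, blue; 384x512 float32, m along the optical axis (not along the pixel's ray), 0 where there is no reading.
- viewer.camera_info(name): a dict with "intrinsics" (3x3 intrinsics, pixels), "eye" and "rotation" of the camera in the world; the wrist camera has in their place "T_tool_cam" (4x4, takes a point from camera to tool coordinates, whose origin is the TCP and whose axes are the flange's). Camera axes: x right, y up, looking along -z (the intrinsics and any distortion apply to the point x, -y, -z); pixel columns grow to the right and rows downward; lengths in m; the calibration is good to about 2 mm. A picture is of the moment at which its call begins: read the wrist's pose just before it. camera_info takes no time and is no camera call.
A pose or a line that the arm cannot do raises env.PlanningError and nothing moves.
- workorder.finish_job(): hands the job in; it is judged then, once.
Trained networks look in the newest picture that a camera, given by its name, has taken for a name from the list of things; names that differ only in an ending like _2 or _b are one class to them, and where a whole thing is asked for, a point or a joint stands for the part that bears it (a point fixed in the world has none). Each returns a list of dicts, best first, with "score" (0 to 1); they miss things now and then, are a little off and sometimes report something else, mostly with a low value. They report only what shows in the picture. A call takes as long as a camera call.
- search_frame(camera, name): "at" ([x, y, z] in m, in world coordinates, good to about 4 mm: the middle of the surface that is visible of it).
- tip_of(camera, name): "at" ([x, y, z] in m, in world coordinates, good to about 4 mm: a listed point, or the origin of a listed thing).
The state is a dict: "t": time; "joint_positions": joint angles; "joint_velocities": joint speeds; "tau": joint torques, N m; "ee_pos": TCP position; "tcp_rot": TCP orientation; "wrist_force": force on the tool from outside, world axes, zero at the start; "moment": the same for the moment, N m; "gripper_width": finger opening in m; "grasp_force": force on a finger pad.
Only numpy, scipy, OpenCV 4.12 (cv2) and the standard library are available. Lean on these libraries where they do the work, as an engineer would, in place of code of your own. Each camera call takes 0.05 s, during which the arm holds its last target. There are 200 camera calls.

## Task

Close up the sample fixture: first slide its flat cover fully shut over the sample well. Then pick up the loose clamp plate by its handle, slide it level under the fixture's bridge until it drops over the two locating pins hidden there, and press it fully home against the springy seal strips. Finish while still holding the plate by its handle and pressing it down - do not let go - and leave the other things on the bench where they are.

Things in the scene. Friction and masses are not known exactly. Their poses are not given: they have to be found in the camera images.
- fixture: Aluminium clamping fixture fixed to the bench; origin at its underside, x to the far (bridge) end, y to the side where the cover opens. Block x -82..72, y -58..58 mm, deck 16 mm high; a wing (x -61..21) carries the open cover out to y 128. Sample well with a clear dish: 66 x 66 mm, centred at x -20, y 0. Stop pad at x -81..-71 and pin shelf at x 32..70 are hard steel, 22 mm high.
- bridge (a point): Centre of the top of the dark steel bridge across the fixture's far end: fixture x 52, y 0, z 56 mm. Roof 28 mm in x, 120 mm in y, 6 mm thick (underside z 50), screw heads to z 59. Posts at y -60..-50 and 50..60; open to front and back. The plate goes in from the front, towards fixture +x.
- pins (a point): Midway between the tips of two upright steel dowel pins under the bridge roof: fixture x 46, y 0, z 32 mm. Pins at fixture y -26 and +26, 8 mm diameter, 10 mm tall from the shelf at z 22, the last 4 mm coned to 4 mm. A screw head on the roof lies directly above each pin.
- home (a point): Where the plate's origin is when it is fully home: fixture x -9, y 0, z 22 mm, the plate's axes parallel to the fixture's. On the pins but resting on the free seal strips the plate's underside is at z 26; riding on the pin tips, at z 32.
- cover (a joint): Flat steel sliding cover of the well, 72 x 96 x 4 mm, top at fixture z 21 mm. 0 = fully shut (against its stop), up to 0.075 m = open; opens towards fixture +y. Stays where it is left; slides with about 1.2 N.
- cover_tab (a point): Centre of the top of the cover's upright black grip tab: 32 mm in fixture x, 10 mm thick in fixture y, 30 mm high, top at z 51, foot on the cover at z 21 mm. It moves with the cover; at shut it is at fixture x -20, y +54.
- seal (a joint): Travel, straight down, of two black rubber seal strips moving together (fixture x -70..-62 and 22..30, y -38..38 mm). 0 = free, tops at fixture z 26; 0.004 m = fully pressed, z 22, level with stop pad and shelf. Spring: 5 N to start, 10 N at full travel; it lifts the plate again if let go.
- clamp_plate: Loose aluminium clamp plate, 138 (x) x 84 (y) x 8 mm, about 0.25 kg, lying flat on the bench; origin at the centre of its underside, z up. Two through holes of 11 mm diameter at x +55, y -26 and +26 mm. Upright black fin handle centred at x -26, y 0: 18 mm thick in x, 44 mm wide in y, from z 8 to 53 mm. The end with the holes goes in under the bridge.
- holes (a point): Point midway between the two holes at the underside of the plate: plate x +55, y 0, z 0 mm.
- handle_top (a point): Centre of the top of the plate's handle: plate x -26, y 0, z +53 mm.
- jar: Bystander: round sample jar with a blue cap, 60 mm diameter, 74 mm high, at the back of the bench; origin under its centre.
- beaker: Bystander: clear beaker, 67 mm wide, 63 mm high; origin under its centre.
- tape: Bystander: roll of tape lying flat, 90 mm diameter, 18 mm high; origin under its centre.
- timer: Bystander: small white timer, 52 x 60 x 19 mm; origin under its centre.
- brass_weight: Bystander: brass knob weight, 25 mm diameter, 44 mm high; origin under its centre.
- scoop: Bystander: scoop, 117 x 36 x 20 mm, lying; origin under its centre.
- marker: Bystander: marker pen, 132 x 16 x 16 mm, lying; origin under its centre.

How it is judged:
On the way, in this order (a step that is already met when the one before it is completed fails the run):
1. the cover is fully shut over the well (value of joint cover below 0.003 m), for 0.2 s.
2. the clamp plate has dropped over both locating pins (horizontal distance between holes and pins below 0.0035 m and angle between the x axis of clamp_plate and the x axis of fixture, either way round below 0.1 rad and z of holes in the frame of fixture between 0.018 and 0.029 m), for 0.1 s.
At the end, for the whole second after the job is handed in: Cover within 3 mm of shut; plate on both pins (holes within 3.5 mm of them in plan, turned under 0.1 rad), level to 0.04 rad, hole end within 2 mm of home height, seal pressed over 3 mm of its 4, plate at rest, fingers pressing on the plate with over 3 N (value of joint cover below 0.003 m and horizontal distance between holes and pins below 0.0035 m and angle between the x axis of clamp_plate and the x axis of fixture, either way round below 0.1 rad and z of holes in the frame of fixture below 0.024 m and angle between clamp_plate's own z axis and vertical below 0.04 rad and value of joint seal above 0.003 m and contact force between the fingers and clamp_plate above 3 N and linear speed of clamp_plate below 0.02 m/s); the arm keeps its last pose, push and grip.
It fails at once if a bystander is moved by more than 3 cm or tipped over (distance of any of jar, beaker, tape, timer, brass_weight, scoop, marker from where it was at the start of the episode above 0.03 m or angle between any of jar, beaker, brass_weight's own z axis and vertical above 0.5 rad).
It also fails if it takes over 51 s, if anything falls off the work surface, if the arm or the gripper's body presses on something with over 40 N, if the wrist force passes 120 N, or if a joint passes its speed limit or range.

## Working session

There is one attempt and no reset: what is moved stays moved. The work goes in short steps, each a Python script; the robot and the scene stay as the last script left them, time stands still between calls to the robot, and variables do not carry over. Pictures are saved under pics/ and viewed, at most 10 in all, crops included, and the job is handed in when it is done.

```bash
mkdir -p pics; ls; cat > a.py <<'E'
from station import env, effector, solver, viewer, workorder, search_frame, tip_of
import numpy as np, cv2
ims=[]
for c in ["scene","side"]:
    im,d=viewer.read_camera(c); np.savez(f"{c}.npz",im=im,d=d)
    cv2.imwrite(f"pics/{c}0.png",cv2.cvtColor(im,cv2.COLOR_RGB2BGR))
    i=viewer.camera_info(c); print(c,np.round(i["eye"],3).tolist(),np.round(i["rotation"],3).tolist(),np.round(i["intrinsics"],1).tolist(),[k for k in i])
    for n in ["fixture","bridge","pins","cover_tab","clamp_plate","holes","handle_top","home","jar","beaker","tape","timer","brass_weight","scoop","marker"]:
        r=tip_of(c,n)[:2]
        print(n,[(np.round(x["at"],3).tolist(),round(x["score"],2)) for x in r])
s=env.sense(); print(s["t"],s["ee_pos"],np.round(s["tcp_rot"],2).tolist(),s["wrist_force"])
E
python3 a.py
```

```text
pics
scene [-0.04, -0.658, 0.949] [[0.793, 0.421, -0.441], [-0.61, 0.56, -0.561], [0.011, 0.714, 0.7]] [[477.9, 0.0, 252.9], [0.0, 477.9, 186.2], [0.0, 0.0, 1.0]] ['intrinsics', 'eye', 'rotation']
fixture [([0.532, 0.083, -0.003], 0.67)]
bridge [([0.58, 0.08, 0.054], 0.89)]
pins [([0.577, 0.084, 0.033], 0.6)]
cover_tab [([0.52, 0.188, 0.052], 0.78)]
clamp_plate [([0.507, -0.266, -0.005], 0.94)]
holes [([0.562, -0.268, 0.001], 0.56), ([0.515, 0.189, 0.055], 0.26)]
handle_top [([0.483, -0.27, 0.054], 0.91), ([0.514, 0.19, 0.051], 0.36)]
home [([0.52, 0.086, 0.02], 0.57)]
jar [([0.711, 0.078, -0.001], 0.78), ([0.417, -0.11, -0.001], 0.59)]
beaker [([0.611, 0.407, -0.0], 0.84), ([0.579, 0.084, 0.031], 0.7)]
tape [([0.374, 0.328, 0.002], 0.76)]
timer [([0.661, -0.254, -0.001], 0.7)]
brass_weight [([0.668, -0.088, 0.003], 0.49)]
scoop [([0.42, -0.108, 0.001], 0.62), ([0.448, 0.447, -0.002], 0.47)]
marker [([0.419, -0.108, -0.001], 0.59)]
side [0.373, 1.457, 0.672] [[-0.993, 0.033, -0.113], [-0.117, -0.385, 0.916], [-0.013, 0.922, 0.386]] [[456.0, 0.0, 255.4], [0.0, 456.0, 191.5], [0.0, 0.0
[... 348 characters left out ...]
ndle_top [([0.484, -0.269, 0.053], 0.94), ([0.451, 0.447, -0.001], 0.54)]
home [([0.526, 0.081, 0.023], 0.75)]
jar [([0.708, 0.074, -0.0], 0.59), ([0.517, 0.185, 0.053], 0.41)]
beaker [([0.611, 0.408, -0.002], 0.66)]
tape [([0.375, 0.326, 0.002], 0.86), ([0.708, 0.074, -0.002], 0.5)]
timer [([0.662, -0.256, 0.0], 0.55), ([0.514, 0.185, 0.052], 0.27)]
brass_weight [([0.706, 0.076, -0.0], 0.73), ([0.66, -0.255, -0.0], 0.66)]
scoop [([0.452, 0.447, -0.004], 0.74), ([0.505, -0.268, 0.002], 0.71)]
marker [([0.582, 0.08, 0.03], 0.66), ([0.422, -0.108, 0.001], 0.59)]
1.6 [0.25840523 0.59644858 0.21457895] [[-0.92, 0.4, 0.0], [0.4, 0.92, 0.0], [-0.0, 0.0, -1.0]] [-0.11692598  0.74815023 -0.08231865]
```

View pics/scene0.png

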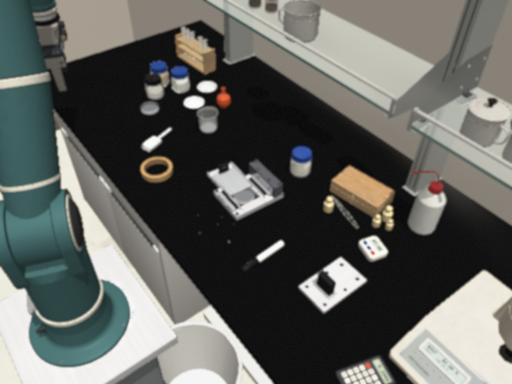

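View pics/side0.png

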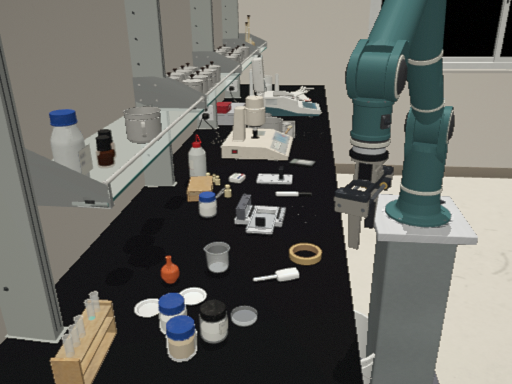

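The scene view shows the fixture at about (243,190), bridge to the far side, and the plate with its fin at (333,285), holes to the far end. The side view agrees. Next I'll take close wrist views.

```bash
cat > h.py <<'E'
from station import env, effector, solver, viewer, workorder, search_frame, tip_of
import numpy as np, cv2
def R(yaw_y):  # tool down, tool y axis at world angle yaw_y
    y=np.array([np.cos(yaw_y),np.sin(yaw_y),0]); z=np.array([0,0,-1.]); return np.c_[np.cross(y,z),y,z]
def wcloud(name="wrist"):
    i=viewer.camera_info(name); s=env.sense(); im,d=viewer.read_camera(name)
    K=i["intrinsics"]; v,u=np.mgrid[:d.shape[0],:d.shape[1]]
    p=np.stack([(u-K[0][2])/K[0][0]*d,-(v-K[1][2])/K[1][1]*d,-d],-1)
    if name=="wrist":
        T=np.array(i["T_tool_cam"]); Rt=np.array(s["tcp_rot"]); P=(p@T[:3,:3].T+T[:3,3])@Rt.T+s["ee_pos"]
    else: P=p@np.array(i["rotation"]).T+i["eye"]
    P[d==0]=np.nan
    return im,P
def nets(names,cam="wrist"):
    for n in names: print(n,[(np.round(x["at"],4).tolist(),round(x["score"],2)) for x in tip_of(cam,n)[:2]])
E
cat > b.py <<'E'
from h import *
i=viewer.camera_info("wrist"); print(np.round(i["T_tool_cam"],3).tolist(),np.round(i["intrinsics"],1).tolist())
env.reach([0.47,0.10,0.33],R(np.pi/2))
im,P=wcloud(); np.savez("w1.npz",im=im,P=P); cv2.imwrite("pics/w1.png",im[:,:,::-1])
nets(["fixture","bridge","pins","cover_tab","home"])
env.reach([0.45,-0.25,0.33],R(0.04)) if solver.inverse_kinematics([0.45,-0.25,0.33],R(0.04)) is not None else env.reach([0.45,-0.25,0.33],R(0.04+np.pi))
im,P=wcloud(); np.savez("w2.npz",im=im,P=P); cv2.imwrite("pics/w2.png",im[:,:,::-1])
nets(["clamp_plate","holes","handle_top"])
s=env.sense(); print(s["t"],s["ee_pos"],s["joint_positions"],s["wrist_force"])
E
python3 b.py; python3 -c "
import cv2,numpy as np;cv2.imwrite('pics/w12.png',np.hstack([cv2.resize(cv2.imread(f'pics/w{i}.png'),(400,300)) for i in (1,2)]))"
```

```text
[[0.001, 0.972, 0.237, 0.066], [1.0, -0.001, -0.001, -0.002], [-0.001, 0.237, -0.972, -0.17], [0.0, 0.0, 0.0, 1.0]] [[323.5, 0.0, 260.9], [0.0, 323.5, 197.3], [0.0, 0.0, 1.0]]
fixture [([0.4499, 0.4475, -0.0016], 0.35)]
bridge [([0.5796, 0.0823, 0.0551], 0.73), ([0.507, -0.2673, -0.0008], 0.71)]
pins [([0.5778, 0.081, 0.0312], 0.74)]
cover_tab [([0.5154, 0.1851, 0.0546], 0.89), ([0.509, -0.2641, 0.0001], 0.28)]
home [([0.5232, 0.0837, 0.0241], 0.74)]
clamp_plate [([0.509, -0.2647, 0.0009], 0.71), ([0.56, -0.2701, 0.0045], 0.46)]
holes [([0.4779, -0.2691, 0.0545], 0.75), ([0.5609, -0.2688, 0.0026], 0.59)]
handle_top [([0.4832, -0.271, 0.0538], 0.9)]
5.4083 [ 0.45051583 -0.24891393  0.32987545] [-0.21643183  0.13495041  0.73766149  1.82326786 -0.09661503  1.21999085
  0.59250051] [-0.37079816 -0.92110478  0.07637892]
```

View pics/w12.png

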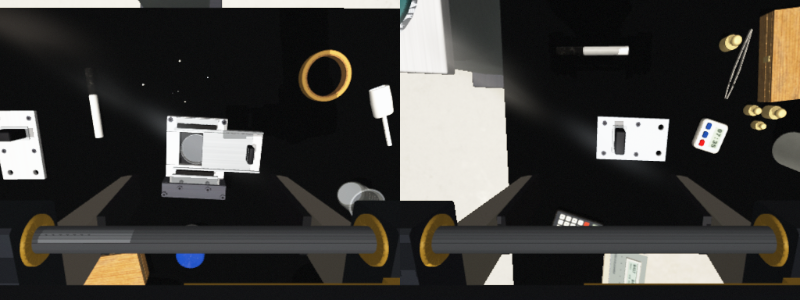

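Left view: the fixture is at (195,155), with the bridge at (195,187) and the tab at (250,152). Right view: the plate is at (632,138), fin at (619,138), hole end to the right. Next, rectangles from the clouds.

```bash
cat > c.py <<'E'
import numpy as np, cv2
def rect(P,c,r,z0,z1,n):
    m=(np.hypot(P[...,0]-c[0],P[...,1]-c[1])<r)&(P[...,2]>z0)&(P[...,2]<z1)
    k=max(range(1,(L:=cv2.connectedComponentsWithStats(m.astype(np.uint8)))[0]),key=lambda j:L[2][j,4])
    q=P[L[1]==k]; b=cv2.minAreaRect((q[:,:2]*1000).astype(np.float32)); print(n,len(q),np.round(b[0],1),np.round(b[1],1),round(b[2],2),"zmed",np.median(q[:,2]).round(4))
P=np.load("w1.npz")["P"]
rect(P,(.58,.08),.09,.045,.057,"roof")
rect(P,(.517,.186),.04,.042,.06,"tab")
rect(P,(.53,.08),.2,.008,.06,"block+wing")
rect(P,(.53,.08),.2,.0175,.030,"z22ish")
P=np.load("w2.npz")["P"]
rect(P,(.508,-.267),.1,.004,.012,"plate")
rect(P,(.508,-.267),.1,.004,.06,"plate+fin")
rect(P,(.483,-.27),.04,.045,.06,"fin")
P=np.load("w1.npz")["P"]
m=(P[...,2]>.008)&(P[...,2]<.06)&(np.hypot(P[...,0]-.53,P[...,1]-.08)<.17)
q=P[m]
# occupancy map 1mm/px -> heights
H=np.zeros((220,260),np.float32); ix=((q[:,0]-.43)*1000).astype(int); iy=((q[:,1]+.02)*1000).astype(int)
ok=(ix>=0)&(ix<220)&(iy>=0)&(iy<260); np.maximum.at(H,(ix[ok],iy[ok]),q[ok,2])
cv2.imwrite("pics/h1.png",cv2.resize((H/.06*255).clip(0,255).astype(np.uint8),None,fx=3,fy=2.7,interpolation=0)[:600,:800])
E
python3 c.py
```

```text
roof 1067 [583.  79.] [120.   28.5] 87.28 zmed 0.0561
tab 177 [516.2 184.8] [10.7 31.4] 85.58 zmed 0.0507
block+wing 9278 [525.2 115.8] [187.8 148.1] 87.09 zmed 0.0214
z22ish 5112 [517.2 116.7] [186.7 130.1] 87.16 zmed 0.0216
plate 4278 [ 506.3 -270.9] [138.   84.5] 0.36 zmed 0.0082
plate+fin 4746 [ 506.3 -270.9] [138.   84.5] 0.36 zmed 0.0084
fin 387 [ 480.2 -270.7] [18.1 43.9] 0.34 zmed 0.0528
```

View pics/h1.png

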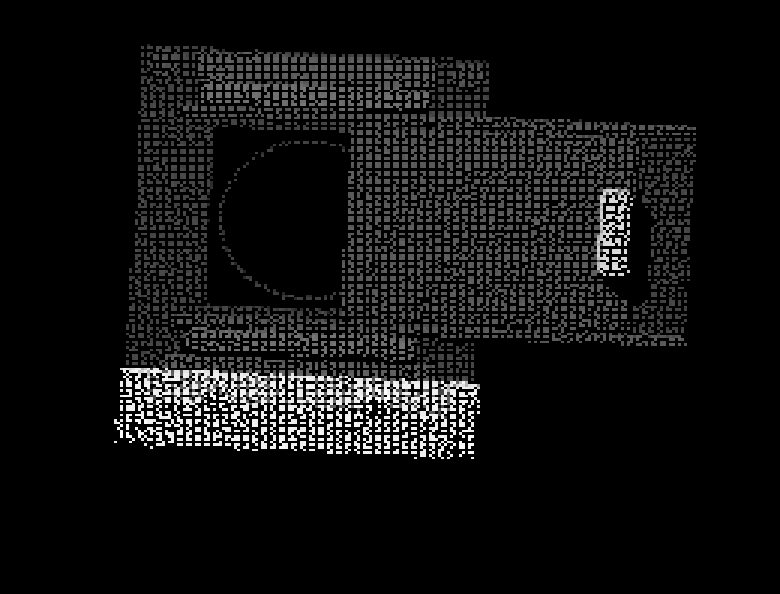

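Everything agrees: roof 120×28.5, fixture yaw −2.7°, origin (0.531, 0.0815), cover open about 48 mm, and the plate measures 138×84.5. The height map shows the tab bright at (615,230) and the bridge at (300,415). Now I'll shut the cover.

```bash
cat > d.py <<'E'
from h import *
a=np.deg2rad(87.28); y=np.array([np.cos(a),np.sin(a),0]); Q=R(a)
tab=np.array([.5162,.1848,0])
env.reach(tab+[0,0,.12],Q); env.movel(tab+[0,0,.030],rate=.12)
print("force",env.sense()["wrist_force"])
effector.grasp(12); s=env.sense(); print(s["gripper_width"],s["grasp_force"],s["wrist_force"])
p=s["ee_pos"].copy()
env.movel(p-y*.045,rate=.08); print(env.sense()["wrist_force"])
for k in range(8):
    env.movel(p-y*(.046+.0015*k),rate=.02); f=env.sense()["wrist_force"]; print(k,np.round(f,1),np.round((env.sense()["ee_pos"]-p)@y,4))
    if abs(f@y)>12: break
effector.release(); 
e=env.sense()["ee_pos"]; env.movel(e+[0,0,.11],rate=.25)
env.reach([0.47,0.09,0.30],R(a))
im,P=wcloud(); np.savez("w3.npz",im=im,P=P); cv2.imwrite("pics/w3.png",im[:,:,::-1])
nets(["bridge","pins","cover_tab","home"]); print(env.sense()["t"])
from c import rect
rect(P,(.58,.08),.09,.045,.057,"roof")
rect(P,(.514,.136),.04,.042,.06,"tab")
E
python3 d.py
```

```text
force [ 1.00519858  0.11539618 -0.73819494]
0.009952456264232445 11.999763250350952 [-0.11685472 -0.07644529 -0.38169069]
[-0.83667727 -0.76914013  0.67499721]
0 [-1.2  0.4  0.7] -0.0463
1 [-1.2  4.2 -0.9] -0.0463
2 [-0.9  8.  -0.6] -0.0464
3 [ 0.  11.1 -2. ] -0.0465
4 [ 0.8 14.6 -3.1] -0.0465
bridge [([0.5812, 0.0835, 0.0535], 0.81)]
pins [([0.5804, 0.0828, 0.0295], 0.81), ([0.5059, -0.2645, -0.0004], 0.43)]
cover_tab [([0.5134, 0.1388, 0.0525], 0.71)]
home [([0.5239, 0.0868, 0.0227], 0.56)]
14.075
roof 1067 [583.  79.] [120.   28.5] 87.28 zmed 0.0561
tab 177 [516.2 184.8] [10.7 31.4] 85.58 zmed 0.0507
block+wing 9278 [525.2 115.8] [187.8 148.1] 87.09 zmed 0.0214
z22ish 5112 [517.2 116.7] [186.7 130.1] 87.16 zmed 0.0216
plate 4278 [ 506.3 -270.9] [138.   84.5] 0.36 zmed 0.0082
plate+fin 4746 [ 506.3 -270.9] [138.   84.5] 0.36 zmed 0.0084
fin 387 [ 480.2 -270.7] [18.1 43.9] 0.34 zmed 0.0528
roof 1279 [583.1  78.6] [119.5  29.2] 87.13 zmed 0.0561
tab 195 [513.7 136.3] [10.3 31.5] 87.11 zmed 0.0507
```

The cover is shut: it hit its hard stop at 46 mm of travel, and tab and roof give the same fixture origin within 0.3 mm. Now the plate.

```bash
cat > e.py <<'E'
from h import *
b=np.deg2rad(.36); fin=np.array([.4802,-.2707,0]); Q=R(b)
env.reach(fin+[0,0,.13],Q); env.movel(fin+[0,0,.0115],rate=.15)
print("f",env.sense()["wrist_force"],env.sense()["ee_pos"])
effector.grasp(50); s=env.sense(); print(s["gripper_width"],s["grasp_force"],s["wrist_force"],s["ee_pos"])
env.movel(s["ee_pos"]+[0,0,.12],rate=.15)
s=env.sense(); print("lifted",s["wrist_force"],s["moment"],s["ee_pos"])
a=np.deg2rad(-2.8); x=np.array([np.cos(a),np.sin(a),0]); y=np.array([-x[1],x[0],0]); O=np.array([.5311,.0813,0])
tcp=O+x*(-.084-.026); tcp[2]=.13
env.reach(tcp,R(a))
s=env.sense(); print(s["ee_pos"],s["wrist_force"],s["t"])
im,P=wcloud(); np.savez("w4.npz",im=im,P=P); cv2.imwrite("pics/w4.png",im[:,:,::-1])
nets(["clamp_plate","holes","handle_top","bridge","pins","home"])
viewer.read_camera("scene"); nets(["holes","handle_top"],"scene")
E
python3 e.py
```

```text
f [-0.0020009   0.56761474 -0.06291655] [ 0.48074088 -0.27111639  0.01220564]
0.01773658300532286 49.99976634979248 [ 1.60653755 -0.14846078  0.06408388] [ 0.48027473 -0.27075317  0.01149553]
lifted [-0.89362323  0.06028682 -2.65144615] [-0.01232857  0.10882846  0.04103513] [ 0.47972325 -0.27015914  0.13068264]
[0.42184016 0.08579339 0.1301338 ] [ 0.70161422 -0.86094521 -2.57147506] 19.9167
clamp_plate [([0.4457, 0.0902, 0.1181], 0.56)]
holes [([0.4991, 0.0829, 0.1213], 0.7)]
handle_top [([0.4239, 0.0883, 0.1734], 0.69)]
bridge [([0.583, 0.0821, 0.0535], 0.61)]
pins [([0.5821, 0.083, 0.0306], 0.68)]
home []
holes [([0.505, 0.0855, 0.1184], 0.8)]
handle_top [([0.4246, 0.087, 0.1739], 0.87)]
```

View pics/w4.png

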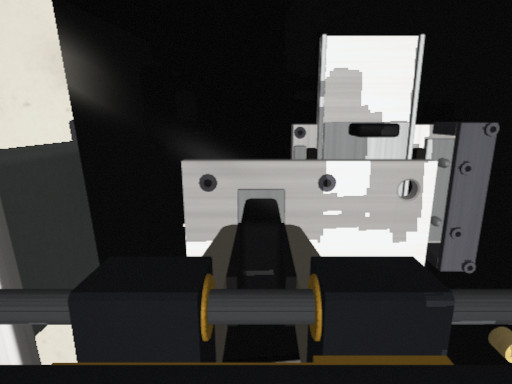

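The wrist view shows the plate held level: the +y hole at (407,188), far edge at row 160, hole-end edge at column 424, bridge at (465,195). I'll measure plate and roof from this one image so camera bias cancels.

```bash
cat > f.py <<'E'
import numpy as np, cv2
d=np.load("w4.npz"); P=d["P"]; im=d["im"]
def line(pts,n,ax):  # fit edge
    v=cv2.fitLine(pts.astype(np.float32),cv2.DIST_HUBER,0,.01,.01).ravel(); print(n,"dir deg",np.rad2deg(np.arctan2(v[1],v[0])).round(2),"pt",(v[2:]*1000).round(1))
z=P[...,2]
m=(z>.121)&(z<.14)&(np.arange(512)[None]>180)&(np.arange(512)[None]<430)&(np.arange(384)[:,None]<270)
print("plate z",np.nanmedian(z[m]), [np.nanmedian(z[150:200,c:c+15]).round(4) for c in (195,270,340,380)])
far=[P[np.argmax(m[:,c]),c,:2] for c in range(190,418,3)]; line(np.array(far),"far edge y=+42",0)
right=[P[r,511-np.argmax(m[r,::-1]),:2] for r in range(168,255,2)]; line(np.array(right),"right x=+69",1)
left=[P[r,np.argmax(m[r]),:2] for r in range(168,225,2)]; line(np.array(left),"left x=-69",1)
r=(z>.045)&(z<.062)&(np.arange(512)[None]>425)
q=P[r]; b=cv2.minAreaRect((q[:,:2]*1000).astype(np.float32)); print("roof",b)
# hole ellipse centre on plate top: dark/other pixels inside
g=cv2.cvtColor(im,cv2.COLOR_RGB2GRAY); c=cv2.resize(im[120:290,340:512],None,fx=3.4,fy=3.4,interpolation=2)
cv2.imwrite("pics/c4.png",c[:,:,::-1])
h=(~m)[170:206,390:424].astype(np.uint8); L=cv2.connectedComponentsWithStats(h); print(L[2].tolist(),(L[3]+[390,170]).round(1).tolist())
E
python3 f.py
```

```text
plate z 0.1267679203619027 [np.float64(0.1264), np.float64(0.1267), np.float64(0.1265), np.float64(0.1266)]
far edge y=+42 dir deg -2.84 pt [446.2 126.6]
right x=+69 dir deg -88.35 pt [515.2  94.8]
left x=-69 dir deg 87.03 pt [379.5 109.6]
roof ((582.1343383789062, 79.48326110839844), (120.03021240234375, 29.47416114807129), 87.30606079101562)
[[0, 0, 34, 36, 1008], [28, 2, 1, 1, 1], [8, 10, 16, 18, 211], [33, 26, 1, 1, 1], [10, 31, 1, 1, 1], [21, 33, 1, 1, 1], [4, 34, 1, 1, 1]] [[406.8, 187.3], [418.0, 172.0], [405.1, 188.4], [423.0, 196.0], [400.0, 201.0], [411.0, 203.0], [394.0, 204.0]]
```

View pics/c4.png

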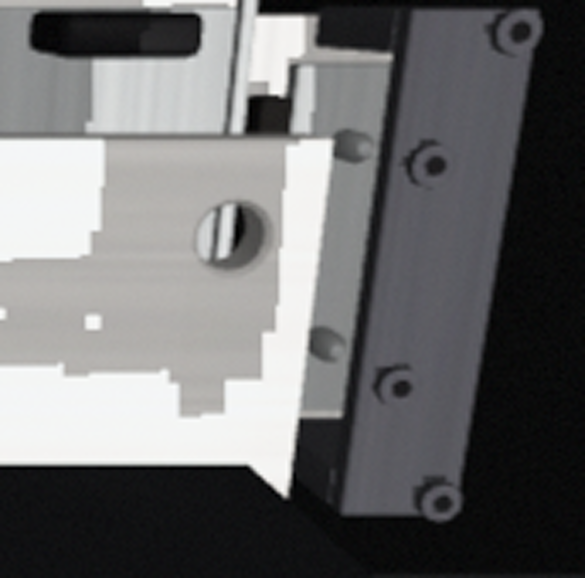

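The enlarged crop shows both pins in front of the bridge, at about (354,146) and (328,345), and the +y hole at (231,236). Ray-plane check of the offset between hole and pins.

```bash
cat > g.py <<'E'
import numpy as np
from h import viewer, env
i=viewer.camera_info("wrist"); K=np.array(i["intrinsics"]); T=np.array(i["T_tool_cam"]); s=env.sense()
print(s["ee_pos"],s["t"])
Rt=np.array(s["tcp_rot"]); p0=np.array([.42184,.08579,.13013])
def ray(crop,z):
    u,v=np.array(crop)/3.4+[340,120]-.35
    c=np.array([(u-K[0,2])/K[0,0],-(v-K[1,2])/K[1,1],-1]); dd=Rt@T[:3,:3]@c; o=Rt@T[:3,3]+p0
    return (o+dd*(z-o[2])/dd[2])*1000
a=np.deg2rad(-2.8); X=np.array([np.cos(a),np.sin(a)]); Y=np.array([-X[1],X[0]])
for n,c,z in [("hole+",(231,236),.1267),("pin+",(354,146),.028),("pin-",(328,345),.028)]:
    w=ray(c,z); print(n,w.round(1),"along",(w[:2]@X).round(1),"lat",(w[:2]@Y).round(1))
E
python3 g.py
```

```text
[0.42127397 0.08649143 0.12998683] 20.4167
hole+ [503.1 108.3 126.7] along 497.2 lat 132.7
pin+ [577.3 106.3  28. ] along 571.4 lat 134.4
pin- [574.9  54.6  28. ] along 571.5 lat 82.6
```

```bash
cat > i.py <<'E'
from h import *
a=np.deg2rad(-2.8); x=np.array([np.cos(a),np.sin(a),0]); y=np.array([-x[1],x[0],0]); O=np.array([.5311,.0813,0])
tcp=O+x*(-.084-.026)+y*.0013; tcp[2]=.0484
env.movel(tcp,rate=.15); env.pause(.3)
im,P=wcloud(); ps=np.array([env.sense()["ee_pos"] for _ in range(3)]); print(ps,env.sense()["t"],env.sense()["wrist_force"])
np.savez("w5.npz",im=im,P=P,R=env.sense()["tcp_rot"],p=ps[0])
cv2.imwrite("pics/c5.png",cv2.resize(im[130:290,340:512],None,fx=3.4,fy=3.4,interpolation=2)[:,:,::-1])
z=P[...,2]; print(np.nanmedian(z[180:220,340:380]))
r=(z>.051)&(z<.062)&(np.arange(512)[None]>425)
b=cv2.minAreaRect((P[r][:,:2]*1000).astype(np.float32)); print("roof",b)
E
python3 i.py
```

```text
[[0.42156053 0.08830058 0.04881057]
 [0.42156053 0.08830058 0.04881057]
 [0.42156053 0.08830058 0.04881057]] 21.4583 [ 0.38151264  0.06699498 -2.49980225]
0.045643057500609194
roof ((543.777099609375, 84.67494201660156), (18.468463897705078, 133.83172607421875), 26.491539001464844)
```

View pics/c5.png

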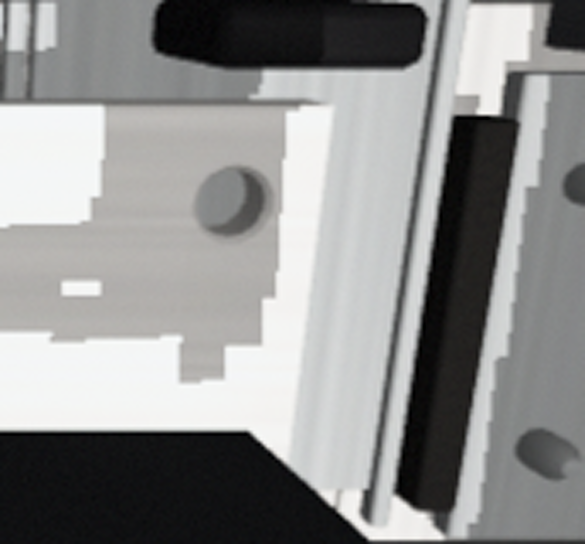

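The crop shows the hole at (231,201) and the lower pin at (547,455); the upper pin is cut off at the image edge. I'll go 30 mm forward, still short of the bridge, and look again.

```bash
sed -e 's/-.084-.026/-.054-.026/;s/w5/w6/;s/c5/c6/;s/rate=.15/rate=.08/' i.py > j.py; python3 j.py
```

```text
[[0.45099221 0.08662222 0.04841067]
 [0.45099221 0.08662222 0.04841067]
 [0.45099221 0.08662222 0.04841067]] 22.3333 [ 0.00550334 -0.3119153  -3.4927012 ]
0.04495910527217105
roof ((579.6691284179688, 79.54350280761719), (119.90058898925781, 26.526695251464844), 87.58826446533203)
```

View pics/c6.png

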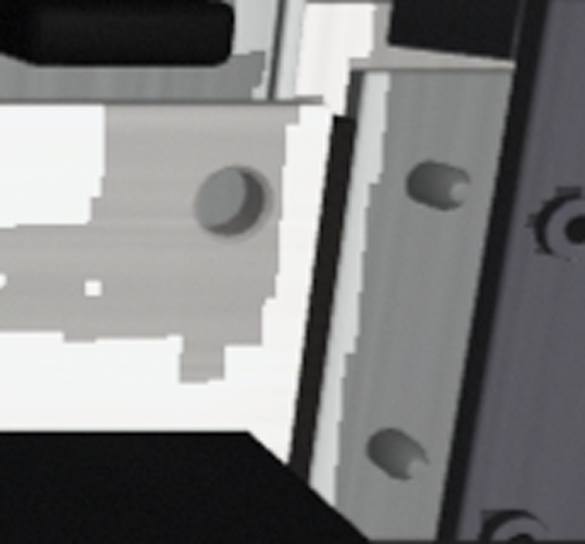

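Both pins are in view now, with tip discs at about (459,189) and (416,462) and the hole rim centred at about (232,202). Computing the remaining motion.

```bash
cat > k.py <<'E'
import numpy as np
from h import viewer
i=viewer.camera_info("wrist"); K=np.array(i["intrinsics"]); T=np.array(i["T_tool_cam"])
d=np.load("w6.npz"); Rt=d["R"]; p0=d["p"]; print(Rt.round(4).tolist())
def ray(crop,z):
    u,v=np.array(crop)/3.4+[340,130]-.35
    c=np.array([(u-K[0,2])/K[0,0],-(v-K[1,2])/K[1,1],-1]); dd=Rt@T[:3,:3]@c; o=Rt@T[:3,3]+p0
    return (o+dd*(z-o[2])/dd[2])*1000
a=np.deg2rad(-2.8); X=np.array([np.cos(a),np.sin(a)]); Y=np.array([-X[1],X[0]])
print("tcp",p0[:2]@X*1000,p0[:2]@Y*1000)
for n,c,z in [("hole+",(231.5,202),.0451),("pin+",(458.5,189),.032),("pin-",(416,462),.032),("pin+base",(423,183),.022),("pin-base",(383,448),.022)]:
    w=ray(c,z); print(n,w.round(1),"along",(w[:2]@X).round(1),"lat",(w[:2]@Y).round(1))
P=d["P"]; z=P[...,2]; m=(z>.040)&(z<.050)
q=np.array([P[np.argmax(m[100:270,c])+100,c,:2] for c in range(200,415,3)]); print("edge lat",np.median(q@Y)*1000)
E
python3 k.py
```

```text
[[0.0487, 0.9988, -0.0002], [0.9988, -0.0487, 0.0002], [0.0002, -0.0002, -1.0]]
tcp 446.222311358475 108.54967216591162
hole+ [532.2 109.2  45.1] along 526.3 lat 135.0
pin+ [577.4 106.5  32. ] along 571.5 lat 134.6
pin- [575.   55.3  32. ] along 571.6 lat 83.4
pin+base [577.4 105.6  22. ] along 571.6 lat 133.7
pin-base [574.9  53.5  22. ] along 571.6 lat 81.5
edge lat 150.51541149888854
```

```bash
cat > l.py <<'E'
from h import *
a=np.deg2rad(-2.8); x=np.array([np.cos(a),np.sin(a),0]); 
y=np.array([-x[1],x[0],0]); O=np.array([.5311,.0813,0])
t=O+x*(-.009-.026+.0003)+y*.0012; t[2]=.0484
env.movel(t,rate=.05); env.pause(.2)
s=env.sense(); print("in",s["wrist_force"].round(2),s["ee_pos"].round(4),s["t"])
for uz in [.034,.032,.031,.030,.029,.028,.027]:
    t[2]=uz+.0113; env.movel(t,rate=.03); s=env.sense()
    print(uz,s["wrist_force"].round(2),(s["ee_pos"]-t).round(4))
    if abs(s["wrist_force"][2]+2.6)>5 : break
print(s["t"])
E
python3 l.py
```

```text
in [ 0.59  0.02 -2.64] [0.4962 0.0843 0.0484] 23.5917
0.034 [-0.34 -1.03 -2.81] [-0.0002 -0.     -0.0002]
0.032 [-0.14 -0.3  -3.3 ] [-0.0001 -0.     -0.0001]
0.031 [-0.1   0.41 -2.41] [-0. -0. -0.]
0.03 [ 0.18  0.38 -2.53] [-0. -0. -0.]
0.029 [ 0.23  0.07 -2.3 ] [-0.0001 -0.     -0.0001]
0.028 [ 0.28  0.49 -2.33] [-0. -0. -0.]
0.027 [ 0.32 -0.29 -2.63] [-0.0001  0.     -0.0001]
25.3417
```

The plate dropped over the pins with no resistance. Now I'll press it home.

```bash
cat > m.py <<'E'
from h import *
a=np.deg2rad(-2.8); x=np.array([np.cos(a),np.sin(a),0]); 
y=np.array([-x[1],x[0],0]); O=np.array([.5311,.0813,0])
t=O+x*(-.009-.026+.0003)+y*.0012; env.pause(.15)
for uz in np.arange(.026,.0115,-.001):
    t[2]=uz+.0113; env.movel(t,rate=.02); s=env.sense()
    print(uz.round(4),s["wrist_force"].round(1),(s["ee_pos"][2]-.0113).round(4),s["moment"].round(2))
    if s["wrist_force"][2]>24: break
env.pause(.5); s=env.sense(); print(s["wrist_force"].round(2),s["ee_pos"].round(4),s["gripper_width"],s["t"])
im,P=wcloud(); q=P[...,2][190:215,345:395]; print("top z",np.nanmedian(q),np.nanmedian(P[...,2][165:200,195:230]))
E
python3 m.py
```

```text
0.026 [-0.9 -0.3  0.1] 0.0262 [-0.07  0.14 -0.02]
0.025 [-1.6 -0.5  3. ] 0.0252 [0.   0.28 0.02]
0.024 [-1.9 -0.3  4.2] 0.0241 [-0.07  0.26  0.02]
0.023 [-2.1  0.2  5.7] 0.0232 [-0.04  0.36  0.01]
0.022 [-1.8  0.   6.9] 0.0223 [-0.04  0.45 -0.06]
0.021 [-5.2  1.  18.6] 0.0221 [-0.24  1.2   0.03]
0.02 [-9.4  0.4 32.4] 0.0221 [-0.46  2.05  0.05]
[-9.78  1.28 31.58] [0.4967 0.0843 0.0334] 0.017738933715676884 27.7417
top z 0.030148471925538493 0.030039193575487073
```

```bash
python3 -c "
from h import *
print(workorder.finish_job())"
```

```text
the job is handed in; nothing more can be done
None
```

I handed the job in at about 28 s: the cover is shut against its stop, and the clamp plate is over both pins, level and pressed fully home (underside at about 22 mm), still gripped and pushed down with about 32 N; I saw no contact with the other items but did not re-check their positions, and the hand-in call returned no verdict.

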